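# Lock the tilt-out bin's stay with its click-on sleeve

## Task

The white tilt-out bin is leaning open, its stay hooked over the short upright post in front of it. Take the long metal sleeve from the table (not the thin washer of the same width), push it down over the post past the sprung balls until it clicks and sits fully home on the stay's eye, and let go of it. Leave the other things on the table where they are.

Things in the scene. Friction and masses are not known exactly. Their poses are not given: they have to be found in the camera images.
- sleeve_mid (a point): Centre (half-way up) of the sleeve to be fitted: a plain aluminium tube 36 mm outside, 20 mm bore, 40 mm long, about 70 g, standing upright and loose on the table (z axis along the bore). Both ends are alike. It may stand in any of four spots, which it shares with the washer, the dish and the cap.
- post_top (a point): Top centre of the fixed upright steel post: 16 mm diameter, top 88 mm above the table, its uppermost 10 mm tapering to 9 mm diameter. z axis up; x axis towards the bin's cabinet.
- balls (a point): Point on the post's axis midway between two sprung steel balls (14 mm diameter), 63.5 mm above the table, which stand out of opposite sides of the post (along y) and span 26 mm. The sleeve must press them in to pass: about 10 to 12 N downward. With less, or by its own weight, it stays stuck on top of them, its underside about 5 mm above this point.
- bin: The fixed glossy white bin unit; origin on the table at the post's foot, x axis towards its cabinet (300 mm wide, 235 mm high). The leaning front's foot is 245 mm from the post, its top edge about 17 cm away and 205 mm high. A flat foot bar and stay (50 mm wide) run along x from the post, under 18 mm high up to 13 cm from it.
- seat (a point): Centre of the top face of the stay's eye (a 44 mm disc round the post, 16 mm above the table), on the post's axis, on which the sleeve finally rests: the sleeve's centre is then 20 mm above this point and the balls, out again, stand just above its upper end. The z axis is up.
- ball_l (a joint): How far the ball on the post's +y side is pressed in (m): 0 out, about 0.0025 while the sleeve is around it; back to 0 after the click. Spring 6 N at rest, about 9 N pressed in.
- ball_r (a joint): The same for the ball on the other side.
- sleeve: The same sleeve; origin at the centre of its underside.
- washer: Bystander: a thin aluminium ring, 36 mm outside, 20 mm bore, only 12 mm high; origin at the centre of its underside.
- dish: Bystander: small white ceramic dish, 90 mm across, 28 mm high; origin under its centre.
- cap: Bystander: blue plastic bottle cap, 34 mm across, 16 mm high; origin under its centre.
- glass_bottle: Bystander: green glass bottle, 64 mm across, 225 mm high; origin under its centre.
- lunch_box: Bystander: clear lidded lunch box 126 x 176 x 65 mm; origin under its centre.
- brush: Bystander: hand brush lying flat, handle towards its -x; origin on the table below its middle.

How it is judged:
At the end, for the whole second after the job is handed in: The sleeve is round the post and home on the stay's eye: its centre less than 23.5 mm (and more than 16 mm) above the seat, within 5 mm of the post's axis and within 0.12 rad of it; both balls are out again above it (pressed in less than 1.5 mm); the sleeve is at rest (under 0.02 m/s) and let go (z of sleeve_mid in the frame of seat between 0.016 and 0.0235 m and horizontal distance between sleeve_mid and seat below 0.005 m and angle between the z axis of sleeve_mid and the z axis of seat, either way round below 0.12 rad and value of joint each of ball_l, ball_r below 0.0015 m and linear speed of sleeve below 0.02 m/s); the robot touches nothing.
It fails at once if another thing on the table (washer, dish, cap, bottle, lunch box or brush) was moved more than 40 mm (distance of any of washer, dish, cap, glass_bottle, lunch_box, brush from where it was at the start of the episode above 0.04 m).
It also fails if it takes over 42 s, if anything falls off the work surface, if the arm or the gripper's body presses on something with over 40 N, if the wrist force passes 120 N, or if a joint passes its speed limit or range.

## Robot

A 6-joint arm with a two-finger parallel gripper is mounted at the origin on the work surface. World frame = base frame: x ahead of the robot, y to its left, z up, the work surface at z = 0. Lengths are in m, angles in rad, forces in N, time in s.
With the tool pointing down it reaches from about 0.35 to 0.925 m from the base axis. Payload 6.4 kg.
Tool frame: the origin (TCP) lies midway between the tips of the shut fingers; the grasp point (between the pads) lies 19 mm behind it; x points along the fingers, y is the direction in which the jaws open and shut, and the axes are right-handed (so a half turn about x gives the same grasp; the last joint's range is limited). The gripper opens to 94 mm and grips with 3 to 60 N. Pads are 16 mm wide; open, the fingers measure 119 mm over their backs; the gripper's body (75 mm by 177 mm) begins 78 mm behind the grasp point.
Start: joints at [-1.46, 0.245, 1.558, -0, 1.339, -0.174], TCP at [0.183, -0.624, 0.205] pointing down, gripper open.
Joint ranges: [-3.13, 3.13], [-1.02, 2.26], [0.13, 2.54], [-0.95, 4.09], [0.21, 2.88], [-2.74, 2.74]. Speed limits (rad/s): [2.57, 2.57, 3.14, 3.14, 3.14, 3.14].

## Interface

Orientations are given as a unit quaternion [w, x, y, z].
In Python, from workcell import sense, snapshot, sign_off gives the robot as it stands. The module is installed in compiled form; this text tells all that it offers.
- The arm moves only by the shell command python3 -m jog 'ROWS' [OPENING] [FORCE]. ROWS is JSON, one flat list of numbers, 4 for each row, row after row: the shift along the tool's x, y, z in cm, then the turn about the tool's x in degrees. A call has 1 to 8 rows; each row shifts and turns the commanded pose from where the row before left it, along the tool's axes as they then stand; what a row does not reach is not made up. A row lasts 1/10 s, in which the tool goes at most 50 mm and 8.59 degrees, less where a joint would pass 70% of its speed; a pose out of reach is approached as far as the arm can. A call is refused whole if a number of a shift passes 5 or a number of a turn 8.59, either way. A call with a gripper value outside its range is refused whole. OPENING is the gripper command: -1 is fully open, 1 is shut, values between are in proportion, set as the call begins (- or left out, the last holds). The fingers move at their own pace and stop on an object; FORCE is the grip in N (left out, the last holds). Time passes only in rows, so rows that do not move let the fingers close. It gives the time, the measured TCP pose, the force and the opening at its end, in the units of the state.
- sense(): the state, without advancing time (a new reading comes with each control period).
- snapshot(name): name is "scene" or "top" or "wrist"; returns a dict with "image" (400x640x3 uint8, red, green, blue), "intrinsics" (3x3 intrinsics, pixels), "k1" (the pictures are not rectified: a ray, as slopes to the right and down, at radius r is drawn at 1 + k1 r^2 times it, then the intrinsics apply), "xyz" and "rotation" of the camera in the world. Camera axes: x right, y down, z forward; pixel columns grow to the right and rows downward; lengths in m; the calibration is good to about 2 mm. A picture is of the moment at which its call begins. There is no depth.
- sign_off(): hands the job in, once; it reports no verdict.
The state is a dict: "clock": time; "qpos": joint angles; "qd": joint speeds; "tau": joint torques, N m; "ee_pos": TCP position; "ee_rot": TCP orientation; "force": force on the tool from outside, world axes, zero at the start; "wrist_torque": the same for the moment, N m; "opening": opening from 0.0 (shut) to 1.0 (fully open).
Only numpy, scipy, OpenCV 4.12 (cv2) and the standard library are available. Lean on these libraries where they do the work, as an engineer would, in place of code of your own. Each camera call takes 0.05 s, during which the arm holds its last target.

## Working session

There is one attempt and no reset: what is moved stays moved. The work goes in short steps, Python scripts to look and compute and a shell command to move; the robot and the scene stay as the last step left them, time stands still between calls to the robot, and variables do not carry over. Pictures are saved under pics/ and viewed, and the job is handed in when it is done.

```bash
mkdir -p pics; cat > h.py <<'E'
import numpy as np, cv2
from workcell import sense, snapshot
def snap(n,f):
    s=snapshot(n); cv2.imwrite('pics/'+f+'.png',s['image'][:,:,::-1]); np.save('pics/'+f+'.npy',s,allow_pickle=True); return s
def load(f): return np.load('pics/'+f+'.npy',allow_pickle=True).item()
def ray(s,u,v):
    K=np.array(s['intrinsics']);k=s['k1'];d=np.array([(u-K[0,2])/K[0,0],(v-K[1,2])/K[1,1]]);p=d.copy()
    for _ in range(30): p=d/(1+k*(p@p))
    r=np.array(s['rotation'])@np.array([p[0],p[1],1.]); return np.array(s['xyz']),r/np.linalg.norm(r)
def plane(s,u,v,z):
    o,r=ray(s,u,v); return o+r*(z-o[2])/r[2]
def proj(s,P):
    K=np.array(s['intrinsics']);c=np.array(s['rotation']).T@(np.array(P)-np.array(s['xyz']));p=c[:2]/c[2];p=p*(1+s['k1']*(p@p));return K[:2,:2]@p+K[:2,2]
E
python3 - <<'E'
from h import *
for n in ['scene','top','wrist']:
    s=snap(n,n+'0'); print(n,s['xyz'],s['k1'],np.round(s['rotation'],3).tolist(),s['intrinsics'])
s=sense();print(s)
E
```

```text
scene [0.89034939 0.33577777 0.81437138] -0.025114612312892443 [-0.081, 0.252, 0.913, -0.312] [[480.25384355   0.         319.17990601]
 [  0.         480.25384355 195.5784207 ]
 [  0.           0.           1.        ]]
top [ 0.44310509 -0.13363926  0.9596027 ] -0.07095058603040764 [-0.071, 0.714, -0.694, 0.057] [[403.31358375   0.         323.8493163 ]
 [  0.         403.31358375 195.71179373]
 [  0.           0.           1.        ]]
wrist [ 0.26115602 -0.60111993  0.38357989] -0.021463419419998696 [0.112, 0.792, -0.594, -0.085] [[288.49723544   0.         317.22151468]
 [  0.         288.49723544 196.85048295]
 [  0.           0.           1.        ]]
{'clock': 0.15, 'qpos': array([-1.46013099e+00,  2.45634855e-01,  1.55873426e+00, -2.81729028e-06,
        1.33873839e+00, -1.74108798e-01]), 'qd': array([-8.33918621e-05, -1.38864631e-03, -3.59440989e-03,  1.88656958e-04,
       -7.45158784e-04,  1.00073895e-03]), 'tau': array([ 1.33236168e-03, -4.16266465e+01, -3.14981532e+01,  6.85959589e-02,
        3.16152012e-02, -7.58649412e-05]), 'ee_pos': array([ 0.18255775, -0.62334327,  0.20461039]), 'ee_rot': array([ 0.09980786,  0.6999667 ,  0.10087854, -0.69993466]), 'force': array([ 0.52168737,  0.29235244, -0.79318358]), 'wrist_torque': array([0.01032008, 0.04091482, 0.0190619 ]), 'opening': 0.9999043811658448}
```

```bash
sed -i "s/np.array(s\['rotation'\])/R(s['rotation'])/g" h.py; cat >> h.py <<'E'
from scipy.spatial.transform import Rotation
def R(q): return Rotation.from_quat([q[1],q[2],q[3],q[0]]).as_matrix()
E
python3 -c "
from h import *
print(R(sense()['ee_rot']).round(3))"
```

```text
[[-0.     0.281 -0.96 ]
 [ 0.002 -0.96  -0.281]
 [-1.    -0.001 -0.   ]]
```

View pics/scene0.png

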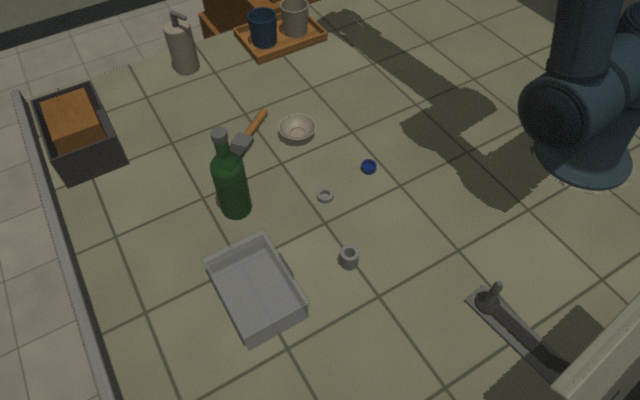

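View pics/top0.png

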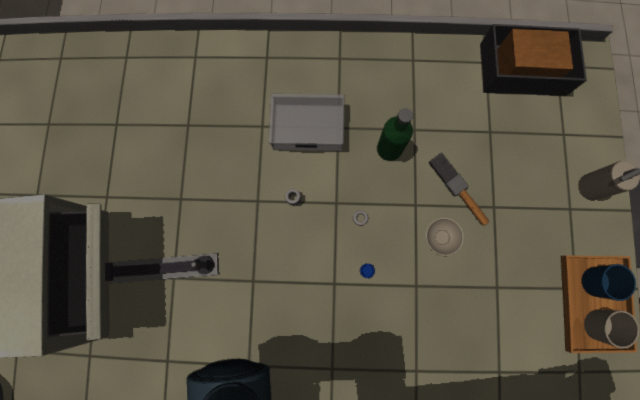

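View pics/wrist0.png

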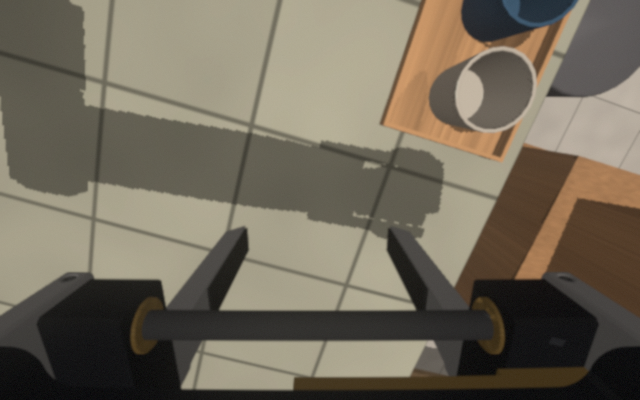

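The top view shows the sleeve at about (294,198), the washer at (361,218), the cap at (368,271), the dish at (444,237) and the post at about (206,264). In the scene view the sleeve is at (349,257) and the post at (490,295). I'll zoom in next.

```bash
python3 - <<'E'
from h import *
T=load('top0')['image'];S=load('scene0')['image']
c=lambda I,u,v:cv2.resize(I[v-20:v+20,u-26:u+26],None,fx=7.5,fy=7.5,interpolation=cv2.INTER_NEAREST)
o=np.vstack([np.hstack([c(T,294,198),c(T,206,264)]),np.hstack([c(S,349,257),c(S,490,298)])])
cv2.imwrite('pics/z0.png',o[:,:,::-1]);print(o.shape)
E
```

```text
(600, 780, 3)
```

View pics/z0.png

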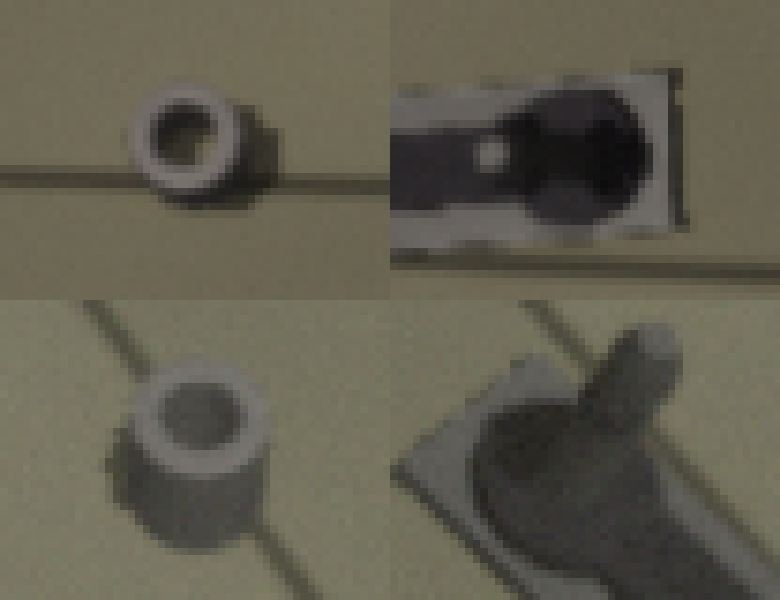

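```bash
python3 - <<'E'
from h import *
T=load('top0');S=load('scene0')
def tri(a,b):
    (o,r),(p,q)=ray(T,*a),ray(S,*b)
    t=np.linalg.lstsq(np.c_[r,-q],p-o,rcond=None)[0]; A=o+t[0]*r;B=p+t[1]*q
    return ((A+B)/2).round(4),np.linalg.norm(A-B).round(4)
print('sleeve',plane(T,292.3,195.9,.04),plane(S,349.2,251.8,.04),tri((292.3,195.9),(349.2,251.8)))
print('post',plane(T,192.8,263.9,.088),plane(S,498.8,282.8,.088),tri((192.8,263.9),(498.8,282.8)))
print('eye',plane(T,204.8,264.4,.016),plane(S,486.2,302.2,.016))
print('washer',plane(T,361,218,.012),'bin dir',plane(T,110,271,.016))
print('box,bottle',plane(T,343,147,.05),plane(T,300,150,.05),plane(T,272,148,.05))
print('topcam',proj(T,(.42,0.0,.14)))
s=sense();r=R(s['ee_rot'])
g=plane(T,292.3,195.9,.04);d=np.r_[g[:2],.2]-s['ee_pos'];print(r.T@d*100)
E
```

```text
sleeve [ 0.6089823  -0.03830195  0.04      ] [ 0.61251131 -0.03722604  0.04      ] (array([ 0.6104, -0.0385,  0.036 ]), np.float64(0.0019))
post [0.44493416 0.16632276 0.088     ] [0.44814601 0.16593011 0.088     ] (array([0.4457, 0.1662, 0.0857]), np.float64(0.0024))
eye [0.44501291 0.1623813  0.016     ] [0.45073522 0.16601089 0.016     ]
washer [ 0.56539718 -0.20029487  0.012     ] bin dir [0.42013235 0.39171967 0.016     ]
box,bottle [ 0.72694867 -0.1531756   0.05      ] [ 0.71712324 -0.0524912   0.05      ] [0.72047673 0.01378944 0.05      ]
topcam [264.41871694 279.0773738 ]
[  0.5418534  -44.16709826 -57.3611259 ]
```

Averaged over the two views, the sleeve is at (0.611, -0.038) and the post at (0.446, 0.166). The bin's x axis lies at about 96° in the world. I'll turn the jaws about -80° so they open along the ball axis, clear of the stay.

```bash
python3 -m jog '[0,0,0,-8.5, 0,0,0,-8.5, 0,0,0,-8.5, 0,0,0,-8.5, 0,0,0,-8.5, 0,0,0,-8.5, 0,0,0,-8.5, 0,0,0,-8.5]' -1; python3 -m jog '[0,0,0,-6, 0,0,0,-6, 0,0,0,0]'; cat > d.py <<'E'
import sys
from h import *
s=sense();r=R(s['ee_rot']);t=np.array([float(a) for a in sys.argv[1:4]])
print('t',s['clock'],'pos',s['ee_pos'].round(4),'x',r[:,0].round(3),'yaw',np.degrees(np.arctan2(r[1,1],r[0,1])).round(2),'F',s['force'].round(1),'op',round(s['opening'],3));print('tool cm',(r.T@(t-s['ee_pos'])*100).round(2))
E
python3 d.py .611 -.038 .15
```

```text
clock: 0.95
ee_pos: [0.1826, -0.6235, 0.205]
ee_rot: [0.476, 0.523, 0.476, -0.523]
force: [0.3, 0.0, 0.4]
opening: 1.002
clock: 1.25
ee_pos: [0.1826, -0.6236, 0.205]
ee_rot: [0.527, 0.472, 0.527, -0.472]
force: [0.4, -0.1, -0.4]
opening: 1.004
t 1.25 pos [ 0.1826 -0.6236  0.205 ] x [-0.     0.001 -1.   ] yaw 6.31 F [ 0.4 -0.1 -0.4] op 1.004
tool cm [  5.54  49.01 -53.49]
```

```bash
python3 -m jog '[0,3.2,-3.5,0, 0,3.2,-3.5,0, 0,3.2,-3.5,0, 0,3.2,-3.5,0, 0,3.2,-3.5,0, 0,3.2,-3.5,0, 0,3.2,-3.5,0, 0,3.2,-3.5,0]'; python3 d.py .611 -.038 .11
```

```text
clock: 2.05
ee_pos: [0.407, -0.3156, 0.2055]
ee_rot: [0.526, 0.472, 0.526, -0.472]
force: [1.2, -0.3, -0.8]
opening: 1.0
t 2.05 pos [ 0.407  -0.3156  0.2055] x [ 0. -0. -1.] yaw 6.15 F [ 1.2 -0.3 -0.8] op 1.0
tool cm [  9.55  23.25 -25.42]
```

```bash
python3 -m jog '[0,3.2,-3.5,0, 0,3.2,-3.5,0, 0,3.2,-3.5,0, 0.5,3.2,-3.5,0, 1,3.2,-3.5,0, 2,3.2,-3.5,0, 2.5,3.2,-3.5,0, 0,0,0,0]';python3 d.py .611 -.038 .11; python3 -c "
from h import *
snap('wrist','w1');snap('top','t1');snap('scene','s1')"
```

```text
clock: 2.85
ee_pos: [0.5986, -0.0483, 0.1434]
ee_rot: [0.525, 0.47, 0.53, -0.472]
force: [-0.7, 0.2, 0.5]
opening: 0.998
t 2.85 pos [ 0.5986 -0.0483  0.1434] x [-0.006  0.003 -1.   ] yaw 6.48 F [-0.7  0.2  0.5] op 0.998
tool cm [ 3.33  1.37 -0.87]
```

View pics/w1.png

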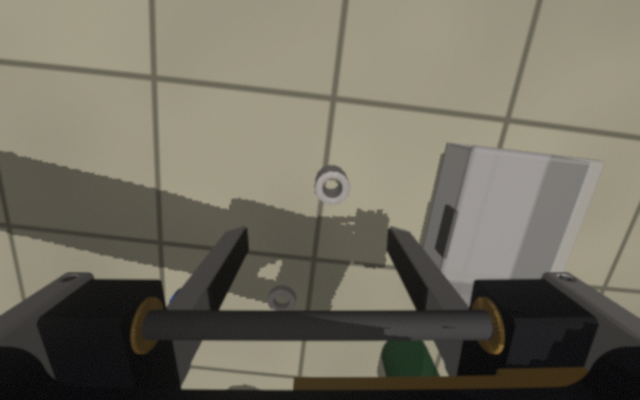

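View pics/s1.png

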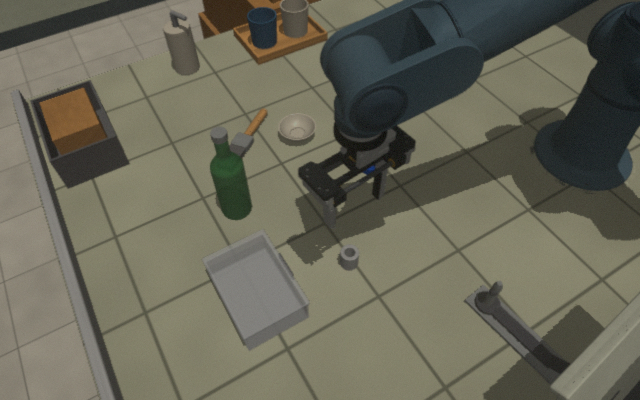

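The wrist view shows the sleeve's top ring at (331,186), between the fingers' planes. I'll cast that ray as a third measurement.

```bash
python3 - <<'E'
from h import *
W=load('w1');I=W['image']
c=I[150:220,290:380];cv2.imwrite('pics/w1z.png',cv2.resize(c,None,fx=8,fy=8,interpolation=cv2.INTER_NEAREST)[:,:,::-1])
print(W['xyz'],plane(W,331.5,186,.04))
E
```

```text
[0.59028624 0.03211466 0.32273117] [ 0.61129518 -0.03584482  0.04      ]
```

View pics/w1z.png

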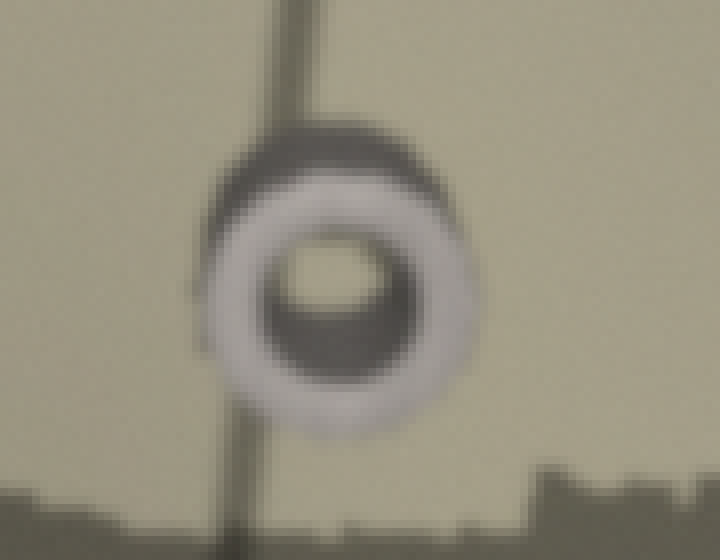

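```bash
python3 -m jog '[0,1.35,-0.9,0, 0,0,0,0]'; python3 d.py .611 -.0375 .012
```

```text
clock: 3.2
ee_pos: [0.6126, -0.0434, 0.1492]
ee_rot: [0.527, 0.473, 0.526, -0.472]
force: [-0.6, 0.4, -0.3]
opening: 0.998
t 3.2 pos [ 0.6126 -0.0434  0.1492] x [ 0.003 -0.001 -1.   ] yaw 6.22 F [-0.6  0.4 -0.3] op 0.998
tool cm [13.72 -0.13 -0.62]
```

```bash
python3 -m jog '[3,0,-0.5,0, 3,0,0,0, 2,0,0,0, 0,0,0,0, 0,0,0,0]'; python3 d.py .611 -.0375 .012
```

```text
clock: 3.7
ee_pos: [0.6113, -0.0385, 0.0688]
ee_rot: [0.527, 0.472, 0.526, -0.472]
force: [-0.9, -0.9, 0.5]
opening: 1.002
t 3.7 pos [ 0.6113 -0.0385  0.0688] x [ 0.001 -0.    -1.   ] yaw 6.23 F [-0.9 -0.9  0.5] op 1.002
tool cm [ 5.68 -0.02 -0.11]
```

```bash
python3 -m jog '[2,0,-0.1,0, 2,0,0,0, 1.2,0,0,0, 0.5,0,0,0, 0,0,0,0, 0,0,0,0]'; python3 d.py .611 -.0375 .012;  python3 -c "
from h import *
snap('wrist','w2');snap('scene','s2')"
```

```text
clock: 4.3
ee_pos: [0.6119, -0.0368, 0.0119]
ee_rot: [0.527, 0.472, 0.526, -0.471]
force: [0.2, -0.1, -0.1]
opening: 0.997
t 4.3 pos [ 0.6119 -0.0368  0.0119] x [ 0.002 -0.    -1.   ] yaw 6.31 F [ 0.2 -0.1 -0.1] op 0.997
tool cm [-0.01 -0.1   0.06]
```

View pics/w2.png

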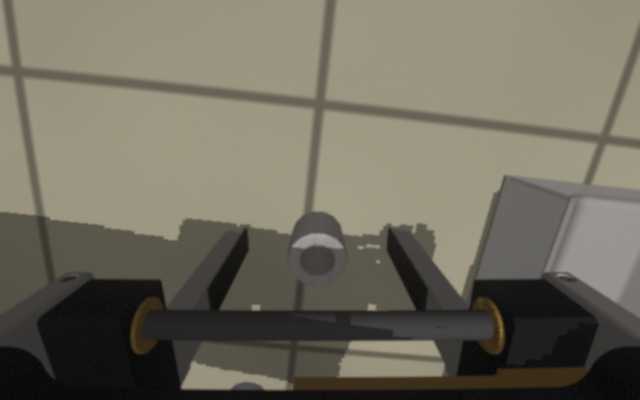

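The sleeve is centred between the fingers, with its ring at (318,258). I'll close on it.

```bash
python3 -m jog '[0,0,0,0, 0,0,0,0, 0,0,0,0, 0,0,0,0, 0,0,0,0, 0,0,0,0]' 1 45; python3 d.py .611 -.0375 .012; python3 -m jog '[0,0,0,0, 0,0,0,0]'; python3 d.py .611 -.0375 .012
```

```text
clock: 5.0
ee_pos: [0.611, -0.0365, 0.0107]
ee_rot: [0.527, 0.472, 0.527, -0.472]
force: [0.2, 0.3, -0.2]
opening: 0.527
t 5.0 pos [ 0.611  -0.0365  0.0107] x [-0.  0. -1.] yaw 6.32 F [ 0.2  0.3 -0.2] op 0.527
tool cm [-0.13 -0.01  0.1 ]
clock: 5.2
ee_pos: [0.6111, -0.0365, 0.0107]
ee_rot: [0.527, 0.472, 0.527, -0.472]
force: [0.3, 0.1, -0.5]
opening: 0.372
t 5.2 pos [ 0.6111 -0.0365  0.0107] x [ 0.  0. -1.] yaw 6.32 F [ 0.3  0.1 -0.5] op 0.372
tool cm [-0.13 -0.02  0.1 ]
```

```bash
python3 -m jog '[-1,0,0,0, -3,0,0,0, -3,0,0,0, -3,0,0,0, -3,0,0,0, 0,0,0,0]'; python3 d.py .447 .166 .14; python3 -c "
from h import *
snap('wrist','w3')"
```

```text
clock: 5.8
ee_pos: [0.6142, -0.0372, 0.1466]
ee_rot: [0.53, 0.473, 0.524, -0.47]
force: [0.4, 0.1, -0.1]
opening: 0.381
t 5.8 pos [ 0.6142 -0.0372  0.1466] x [ 0.01  -0.002 -1.   ] yaw 6.32 F [ 0.4  0.1 -0.1] op 0.381
tool cm [  0.45 -14.39 -22.04]
```

View pics/w3.png

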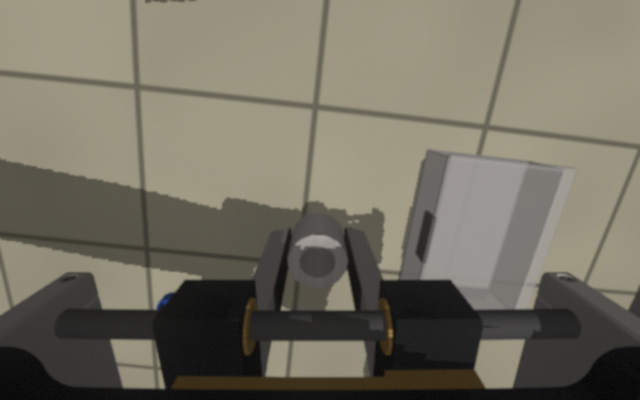

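The sleeve is held, with its ring at (318,260). I'll move most of the way to the post, then look.

```bash
python3 -m jog '[0,-2.6,-2.8,0, 0,-2.6,-2.8,0, 0,-2.6,-2.8,0, 0,-2.6,-2.8,0, 0,-2.6,-2.8,0, 0,-1.4,-1,0, 0,0,0,0, 0,0,0,0]'; python3 d.py .447 .166 .14; python3 -c "
from h import *
snap('wrist','w4');snap('scene','s4');snap('top','t4')"
```

```text
clock: 6.65
ee_pos: [0.451, 0.0967, 0.1398]
ee_rot: [0.527, 0.471, 0.527, -0.472]
force: [0.1, 0.2, -1.4]
opening: 0.379
t 6.65 pos [0.451  0.0967 0.1398] x [-0.001 -0.    -1.   ] yaw 6.33 F [ 0.1  0.2 -1.4] op 0.379
tool cm [-0.02  0.37 -6.94]
```

View pics/w4.png

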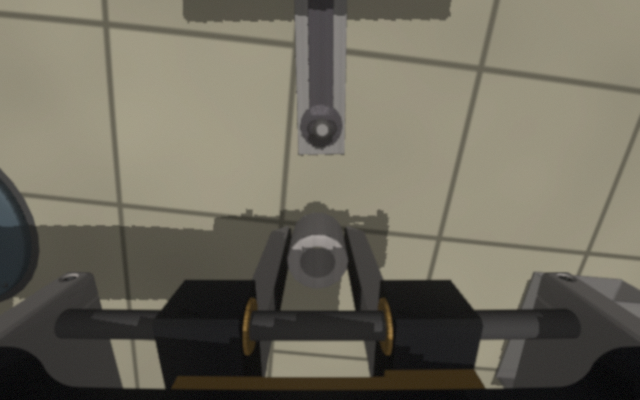

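View pics/s4.png

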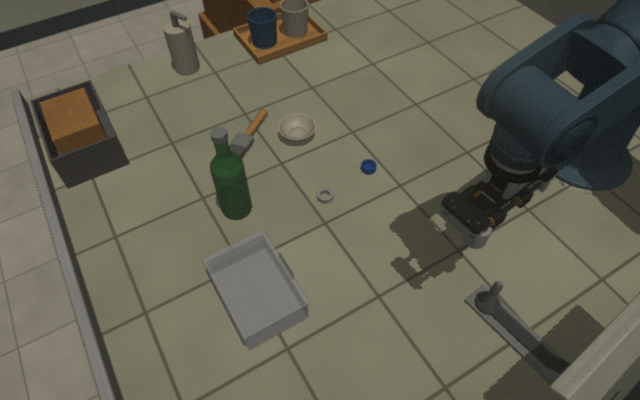

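View pics/t4.png

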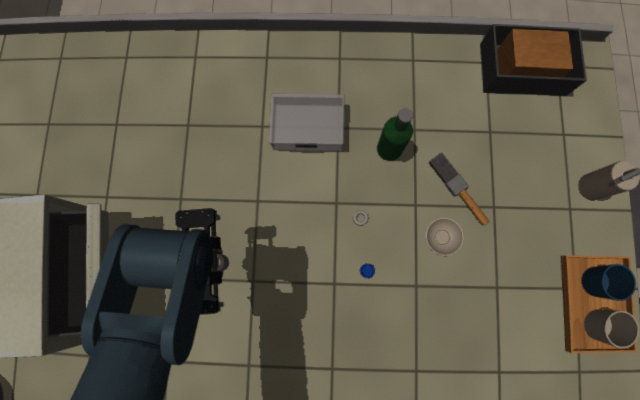

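The wrist view shows the post tip at (321,130), the stay running straight up the image (so yaw is right), and the sleeve ring at (318,260). I'll measure both in this one view.

```bash
python3 - <<'E'
from h import *
W=load('w4');I=W['image']
f=lambda u,v:cv2.resize(I[v-35:v+35,u-45:u+45],None,fx=4.4,fy=6,interpolation=cv2.INTER_CUBIC) if 0 else cv2.resize(I[v-40:v+40,u-28:u+28],None,fx=7,fy=7,interpolation=cv2.INTER_CUBIC)
cv2.imwrite('pics/w4z.png',np.hstack([f(320,130),f(320,245)])[:,:,::-1])
E
```

```text
(no output)
```

View pics/w4z.png

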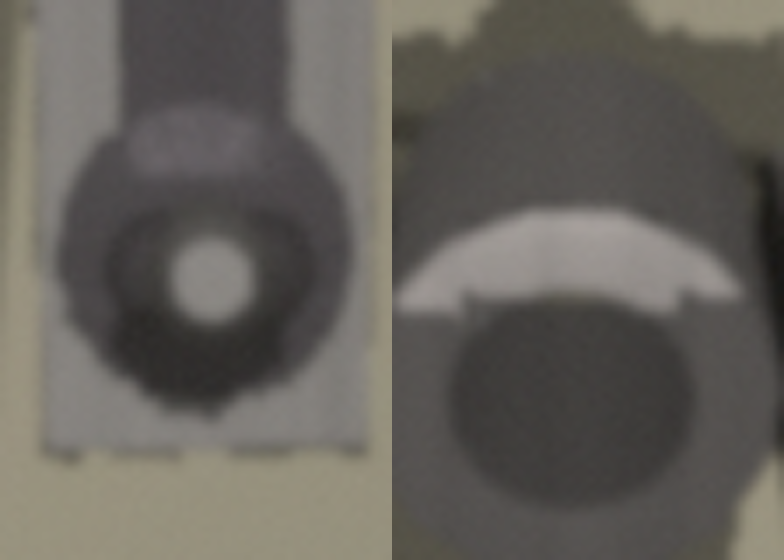

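```bash
python3 - <<'E'
from h import *
W=load('w4')
s=sense();print(W['xyz'],s['ee_pos'],s['clock'])
p=plane(W,321.8,129.5,.088);b=plane(W,317.1,261.9,s['ee_pos'][2]+.0293)
e=plane(W,292+205/7-.5,90+260/7-.5,.016)
print('post',p,'eye',e,'sleeve',b,'rel',(R(s['ee_rot']).T@(p-b)*100),'tcp-rel',(R(s['ee_rot']).T@(p-s['ee_pos'])*100))
E
```

```text
[0.44201669 0.1776373  0.31884434] [0.45200027 0.09614863 0.14043811] 6.8
post [0.44707062 0.16569309 0.088     ] eye [0.44729117 0.16469026 0.016     ] sleeve [0.45108213 0.09563364 0.16973811] rel [ 8.17338816  0.3687617  -7.00821773] tcp-rel [ 5.24343601  0.27048876 -6.96692918]
```

```bash
python3 -m jog '[0,0.1,-2.3,0, 0,0.1,-2.5,0, 0,0.1,-1.5,0, 0,0,-0.7,0, 0,0,0,0, 0,0,0,0, 0,0,0,0]'; python3 d.py .447 .166 .102; python3 -c "
from h import *
snap('scene','s5');snap('wrist','w5')
I=cv2.imread('pics/s5.png')[220:345,410:580];cv2.imwrite('pics/s5z.png',cv2.resize(I,None,fx=4.7,fy=4.7,interpolation=cv2.INTER_CUBIC))"
```

```text
clock: 7.5
ee_pos: [0.4469, 0.166, 0.1406]
ee_rot: [0.527, 0.472, 0.527, -0.472]
force: [-0.8, -0.2, -1.2]
opening: 0.375
t 7.5 pos [0.4469 0.166  0.1406] x [-0. -0. -1.] yaw 6.26 F [-0.8 -0.2 -1.2] op 0.375
tool cm [ 3.86  0.01 -0.  ]
```

View pics/s5z.png

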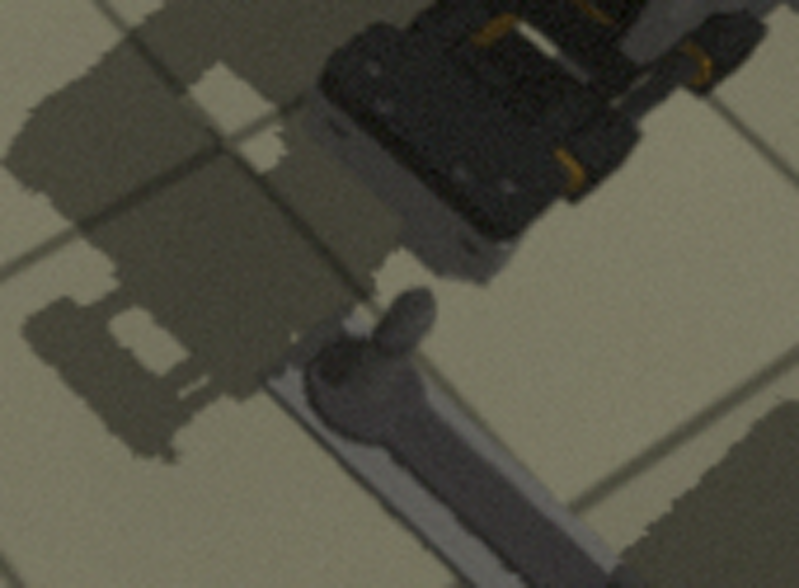

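View pics/w5.png

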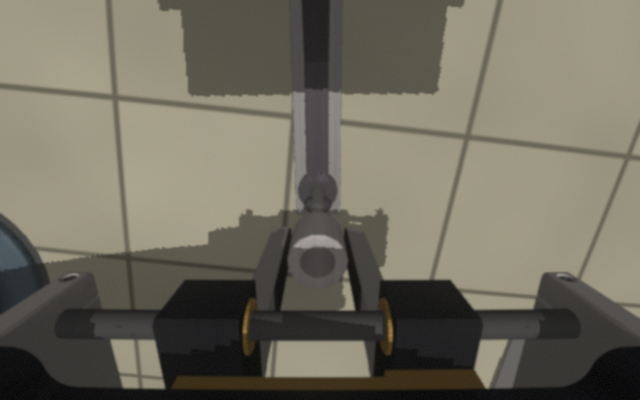

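```bash
python3 - <<'E'
from h import *
S=load('s5');W=load('w5')
P=lambda z:((proj(S,(.4469,.166,z))-[410,220])*4.7).round()
print(P(.088),P(.13),P(.17),P(.219)); print(proj(W,(.447,.166,.088)),proj(W,(.447,.166,.170)), proj(W,(.447,.166,.016)))
E
```

```text
[420. 294.] [456. 236.] [492. 177.] [542.  97.]
[317.20198408 212.67147813] [317.45602433 259.80494083] [317.08369531 190.71710055]
```

```bash
python3 -m jog '[1.5,0,0,0, 1.5,0,0,0, 0.5,0,0,0, 0.5,0,0,0, 0,0,0,0, 0,0,0,0]' 1 60; python3 d.py .447 .166 .085; python3 -c "
from h import *
snap('wrist','w6');print(sense()['wrist_torque'].round(2))
I=cv2.imread('pics/w6.png')[150:310,220:420];cv2.imwrite('pics/w6z.png',cv2.resize(I,None,fx=3.7,fy=3.7,interpolation=cv2.INTER_CUBIC))"
```

```text
clock: 8.2
ee_pos: [0.4471, 0.1667, 0.1012]
ee_rot: [0.527, 0.472, 0.527, -0.471]
force: [-0.1, 0.4, -0.6]
opening: 0.375
t 8.2 pos [0.4471 0.1667 0.1012] x [ 0.001  0.    -1.   ] yaw 6.31 F [-0.1  0.4 -0.6] op 0.375
tool cm [ 1.62 -0.02  0.07]
[-0.04 -0.08  0.02]
```

View pics/w6z.png

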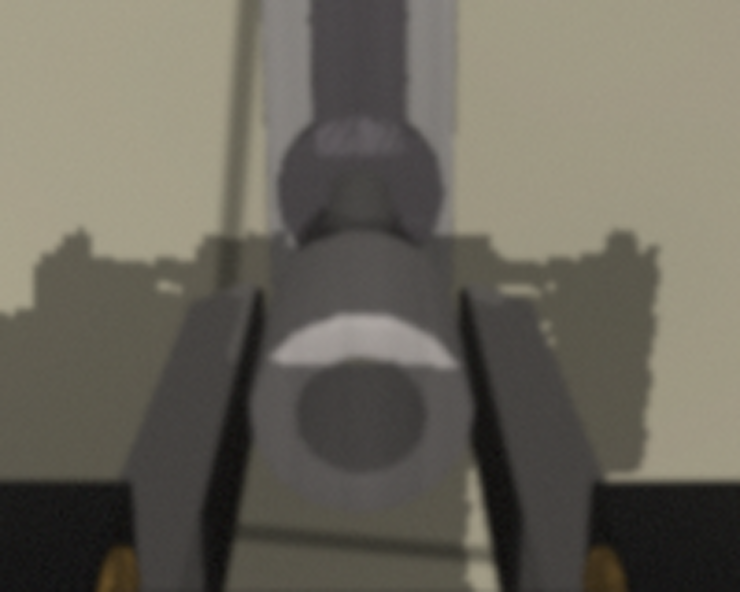

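Laterally the sleeve lines up with the post and eye (all near column 318). I'll go down gently and watch the force.

```bash
python3 -m jog '[0.4,0,0.05,0, 0.4,0,0,0, 0.4,0,0,0, 0.3,0,0,0, 0,0,0,0, 0,0,0,0]'; python3 d.py .447 .166 .079; python3 -c "
from h import *
print(sense()['wrist_torque'].round(2))"
```

```text
clock: 8.85
ee_pos: [0.4467, 0.1662, 0.0856]
ee_rot: [0.527, 0.472, 0.527, -0.472]
force: [-0.2, -0.7, -1.0]
opening: 0.376
t 8.85 pos [0.4467 0.1662 0.0856] x [-0.  0. -1.] yaw 6.32 F [-0.2 -0.7 -1. ] op 0.376
tool cm [0.66 0.03 0.02]
[-0.02 -0.05  0.03]
```

```bash
python3 -m jog '[0.4,0,0,0, 0.4,0,0,0, 0.3,0,0,0, 0.3,0,0,0, 0,0,0,0]'; python3 d.py .447 .166 .027
```

```text
clock: 9.35
ee_pos: [0.4468, 0.1668, 0.0718]
ee_rot: [0.526, 0.472, 0.527, -0.471]
force: [0.3, 1.9, 0.1]
opening: 0.372
t 9.35 pos [0.4468 0.1668 0.0718] x [ 0.     0.001 -1.   ] yaw 6.3 F [0.3 1.9 0.1] op 0.372
tool cm [4.48 0.01 0.09]
```

```bash
python3 -c "
from h import *
snap('wrist','w7')
I=cv2.imread('pics/w7.png')[150:310,220:420];cv2.imwrite('pics/w7z.png',cv2.resize(I,None,fx=3.7,fy=3.7,interpolation=cv2.INTER_CUBIC))"
```

```text
(no output)
```

View pics/w7z.png

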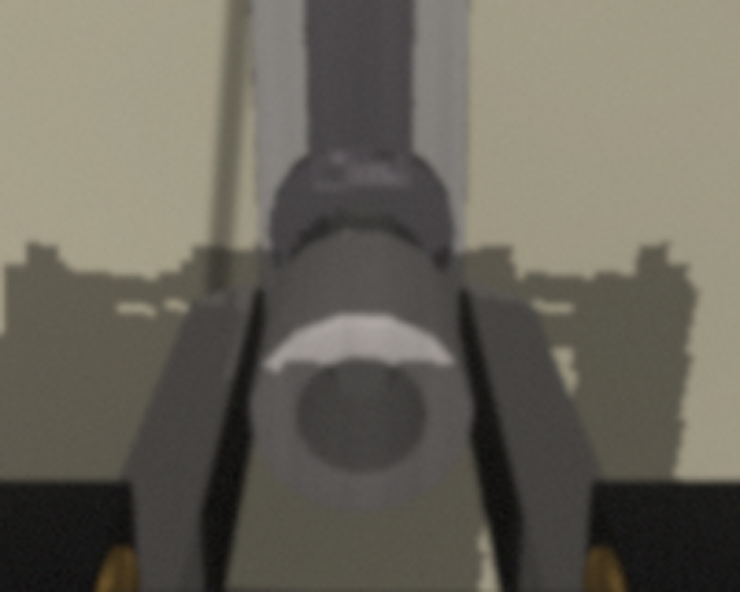

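No slip: the ring is unchanged and the post shows inside the bore. I'll keep going down past the balls.

```bash
python3 -m jog '[0.5,0,0,0, 0.6,0,0,0, 0.6,0,0,0, 0.6,0,0,0, 0.5,0,0,0, 0.4,0,0,0, 0,0,0,0]'; python3 d.py .447 .166 .027
```

```text
clock: 10.1
ee_pos: [0.4462, 0.1665, 0.0388]
ee_rot: [0.526, 0.472, 0.527, -0.472]
force: [0.3, 4.7, -2.8]
opening: 0.373
t 10.1 pos [0.4462 0.1665 0.0388] x [-0.001  0.001 -1.   ] yaw 6.31 F [ 0.3  4.7 -2.8] op 0.373
tool cm [1.18 0.07 0.06]
```

```bash
python3 -m jog '[0.3,0,-0.08,0, 0.4,0,0,0, 0.3,0,0,0, 0.1,0,0,0, 0,0,0,0, 0,0,0,0]'; python3 d.py .447 .166 .027
```

```text
clock: 10.7
ee_pos: [0.4467, 0.1668, 0.0287]
ee_rot: [0.527, 0.472, 0.527, -0.472]
force: [0.1, 0.8, -1.2]
opening: 0.375
t 10.7 pos [0.4467 0.1668 0.0287] x [ 0. -0. -1.] yaw 6.31 F [ 0.1  0.8 -1.2] op 0.375
tool cm [0.17 0.02 0.08]
```

```bash
python3 -m jog '[0.15,0,0,0, 0,0,0,0, 0,0,0,0]'; python3 d.py .447 .166 .027;python3 -m jog '[0.15,0,0,0, 0,0,0,0, 0,0,0,0]'; python3 d.py .447 .166 .027; python3 -c "
from h import *
snap('wrist','w8')
I=cv2.imread('pics/w8.png')[150:310,220:420];cv2.imwrite('pics/w8z.png',cv2.resize(I,None,fx=3.7,fy=3.7,interpolation=cv2.INTER_CUBIC))"
```

```text
clock: 11.0
ee_pos: [0.4467, 0.1669, 0.0272]
ee_rot: [0.527, 0.472, 0.527, -0.472]
force: [-0.1, 0.8, -2.3]
opening: 0.373
t 11.0 pos [0.4467 0.1669 0.0272] x [ 0. -0. -1.] yaw 6.32 F [-0.1  0.8 -2.3] op 0.373
tool cm [0.02 0.02 0.1 ]
clock: 11.3
ee_pos: [0.4469, 0.167, 0.0266]
ee_rot: [0.527, 0.472, 0.527, -0.472]
force: [-2.9, -0.1, 6.5]
opening: 0.372
t 11.3 pos [0.4469 0.167  0.0266] x [-0. -0. -1.] yaw 6.33 F [-2.9 -0.1  6.5] op 0.372
tool cm [-0.04 -0.    0.1 ]
```

View pics/w8z.png

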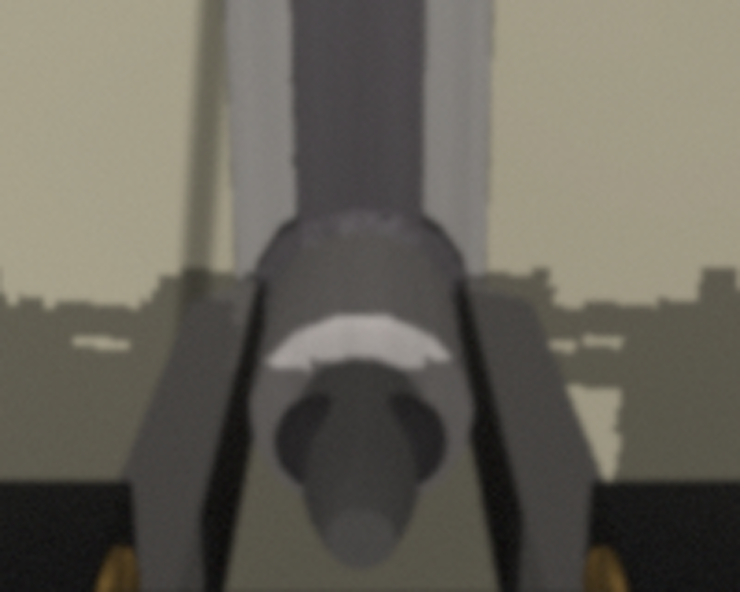

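The sleeve is on the eye: there is 6.5 N of contact at the expected height (0.0266), and both balls are out above its upper end, at (300,440) and (425,440) in the crop. I'll release it and back off.

```bash
python3 -m jog '[0,0,0,0, 0,0,0,0, 0,0,0,0, 0,0,0,0, 0,0,0,0, 0,0,0,0, 0,0,0,0, 0,0,0,0]' -1; python3 d.py .447 .166 .027
```

```text
clock: 12.15
ee_pos: [0.4467, 0.167, 0.0257]
ee_rot: [0.527, 0.472, 0.527, -0.472]
force: [-0.4, -0.2, -0.2]
opening: 0.987
t 12.15 pos [0.4467 0.167  0.0257] x [ 0.  0. -1.] yaw 6.32 F [-0.4 -0.2 -0.2] op 0.987
tool cm [-0.13  0.02  0.1 ]
```

Rise straight up past the post top, then move aside so the cameras have a clear view.

```bash
python3 -m jog '[-1.5,0,0,0, -3,0,0,0, -3,0,0,0, -3,0,0,0, -3,0,0,0, -2,0,0,0, 0,0,3,0, 0,0,4,0]';python3 -m jog '[0,0,4,0, 0,0,4,0, 0,0,3,0, 0,0,0,0, 0,0,0,0]'; python3 d.py .447 .166 .027; python3 -c "
from h import *
t=snap('top','t9');s=snap('scene','s9');snap('wrist','w9')
a=cv2.imread('pics/t9.png')[234:294,165:245];b=cv2.imread('pics/s9.png')[268:328,450:530]
f=lambda x:cv2.resize(x,None,fx=5,fy=5,interpolation=cv2.INTER_CUBIC)
cv2.imwrite('pics/z9.png',np.hstack([f(a),f(b)]))
for z in (.016,.056,.088): print(z,(proj(t,(.447,.166,z))-[165,234])*5,(proj(s,(.447,.166,z))-[450,268])*5+[400,0])
"
```

```text
clock: 12.95
ee_pos: [0.4548, 0.0976, 0.1818]
ee_rot: [0.528, 0.471, 0.527, -0.47]
force: [0.5, -0.4, 0.1]
opening: 1.0
clock: 13.45
ee_pos: [0.4663, -0.0121, 0.1806]
ee_rot: [0.526, 0.472, 0.527, -0.472]
force: [-0.3, -0.1, -0.6]
opening: 0.998
t 13.45 pos [ 0.4663 -0.0121  0.1806] x [-0.  0. -1.] yaw 6.24 F [-0.3 -0.1 -0.6] op 0.998
tool cm [ 15.37   0.02 -17.9 ]
0.016 [191.7439582 147.4214184] [588.79252026 165.97645489]
0.056 [164.04274175 145.97436326] [619.97875527 115.67770921]
0.088 [140.10996335 144.71547858] [646.6838662   72.55991264]
```

View pics/z9.png

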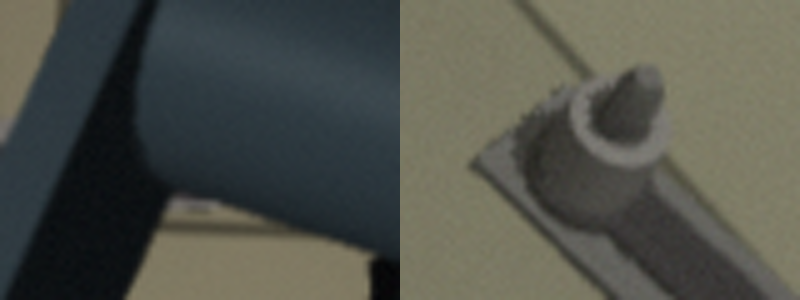

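View pics/s9.png

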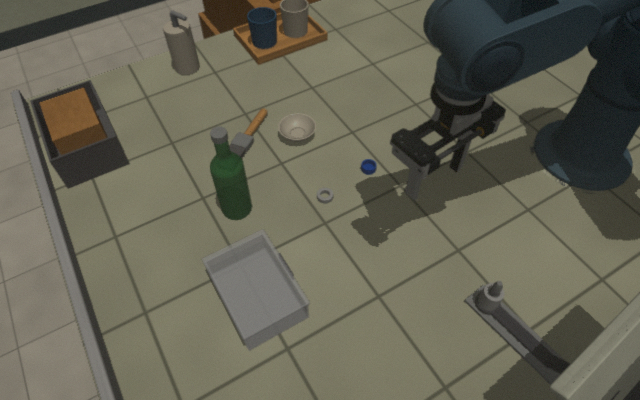

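View pics/w9.png

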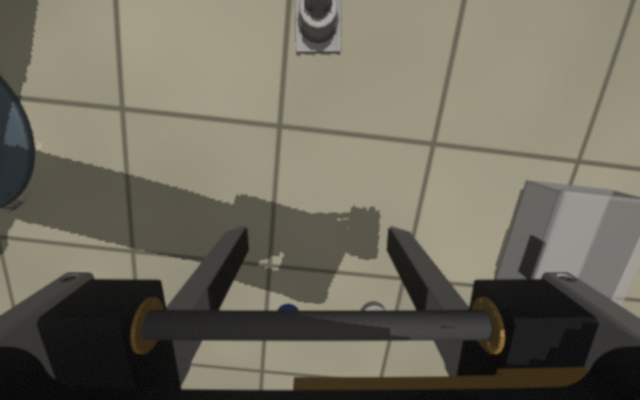

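In the scene crop the ring centre is at about (619,118), against (620,116) predicted for a sleeve top 56 mm above the table. That means it is home. The other objects are where they were and the robot is touching nothing.

```bash
python3 -c "
from workcell import sign_off
print(sign_off())"
```

```text
the job is handed in; nothing more can be done
None
```

The sleeve is on the post, home on the stay's eye and let go. I handed the job in at about 13.5 s of the 42 s allowed.

**What I did:** I located the sleeve and post by casting rays from the top, scene and wrist views. I then gripped the sleeve, centred it over the post, pushed it past the balls and down onto the eye, opened the fingers, rose straight up and moved clear.

**Last checks:**
- **Height:** contact came at the expected TCP height (0.0266 m, 6.5 N up). The ring in the scene picture falls within about half a pixel of where a seated sleeve's top should be.
- **Balls:** the wrist view taken before release showed both balls out above the sleeve.
- **Other objects:** they look unmoved in the scene view, which I judged by eye rather than measured.

**What did not fully agree:**
- I did not record the 10–12 N peak at the balls, because I only read the force after each move had settled.
- A side force of up to 4.7 N built up on the way down. I relieved it with a 0.8 mm shift.
- In the final top view the arm covers the post, so the last check rests mainly on the scene view.

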